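# Find the full drug case by lifting one end

## Task

Two identical drug cases stand on the trolley: one is full, the other empty, and they cannot be told apart by eye. Lift one end of a case slightly by its wire bail, with the other end still resting on the trolley, to feel its weight; then carry the full, heavy case by its black handle into the steel tray so that it lies flat in it, and leave the empty one standing where it is.

Things in the scene. Friction and masses are not known exactly. Their poses are not given: they have to be found in the camera images.
- case_a: Grey drug case with white lid, 150 long (its x) x 84 wide (y) x 62 mm high to the lid's top; origin at the centre of its underside, z up. At random, one of the two alike cases is full (0.7 to 0.9 kg), the other empty (0.25 kg); weight centred. Steel wire bail upright at its -x end (towards the robot), black carrying handle across the middle of the lid.
- case_b: The other drug case, identical in looks and size to case_a; its origin and axes are the same.
- case_a_bail_grip (a point): Middle of the top bar of case_a's bail: round, 7 mm thick, 52 mm long along the case's y; 67 mm from the case's centre towards -x, 98 mm above its underside, 36 mm above the lid. Grip with fingers closing along the case's x, opened at most 60 mm (the handle is 60 mm away).
- case_b_bail_grip (a point): The same point on case_b's bail. Either bail is hinged at its foot about the case's y, held upright by a light spring: lifting it raises that end while the case pivots on its other end's lower edge. That takes 3.5 to 5 N upward with the full case, 1 to 1.5 N with the empty one (against the reading before touching it).
- case_a_handle (a point): Middle of case_a's fixed black handle over the case's centre: a bar 12 mm thick along the case's x, 12 mm high, 74 mm long along its y; its middle 92 mm above the underside, 24 mm clear above the lid. Grip with fingers closing along the case's x, opened at most 60 mm (the bail is 60 mm away).
- case_b_handle (a point): The same point on case_b's handle.
- tray: Shallow open steel tray fixed to the trolley, 200 long (its x) x 140 wide (its y) x 18 mm high, walls and floor 3 mm thick; origin at the centre of its underside. A case fits in it lengthwise with about 22 mm to spare at either end and 25 mm at either side.

How it is judged:
On the way:
1. one end of either case is raised (tilted at least 2.5 degrees) while its other end stays on the trolley near where it stood (((angle between case_a's own z axis and vertical between 0.044 and 0.4 rad and height (world z) of case_a below 0.03 m and distance of case_a from where it was at the start of the episode below 0.05 m) or (angle between case_b's own z axis and vertical between 0.044 and 0.4 rad and height (world z) of case_b below 0.03 m and distance of case_b from where it was at the start of the episode below 0.05 m))), for 0.2 s.
At the end, for the whole second after the job is handed in: The full case (known by its weight on the tray, over 4.5 N) rests flat on the tray's floor (within 4 degrees, its centre within 45 mm of the tray's centre) and the empty case stands flat within 40 mm of where it stood (((contact force between case_a and tray above 4.5 N and z of case_a in the frame of tray below 0.008 m and horizontal distance between case_a and tray below 0.045 m and angle between each of case_a, case_b's own z axis and vertical below 0.07 rad and linear speed of case_a below 0.02 m/s and distance of case_b from where it was at the start of the episode below 0.04 m) or (contact force between case_b and tray above 4.5 N and z of case_b in the frame of tray below 0.008 m and horizontal distance between case_b and tray below 0.045 m and angle between each of case_b, case_a's own z axis and vertical below 0.07 rad and linear speed of case_b below 0.02 m/s and distance of case_a from where it was at the start of the episode below 0.04 m))); the robot touches nothing.
It also fails if it takes over 48 s, if anything falls off the work surface, if the arm or the gripper's body presses on something with over 40 N, if the wrist force passes 120 N, or if a joint passes its speed limit or range.

## Robot

A 6-joint arm with a two-finger parallel gripper is mounted at the origin on a cart in front of the work surface, level with it; the furniture and walls round the work are solid. World frame = base frame: x ahead of the robot, y to its left, z up, the work surface at z = 0. Lengths are in m, angles in rad, forces in N, time in s.
With the tool pointing down it reaches from about 0.25 to 0.775 m from the base axis. Payload 4 kg.
Tool frame: the origin (TCP) lies on the centre line of the jaws, within the pads' length; the fingertips stand 25 mm ahead of it and the grasp point (between the pads) lies 6 mm ahead of it; z points along the fingers, y is the line along which they close (so a half turn about z gives the same grasp; the last joint's range is limited). The gripper opens to 94 mm and grips with 3 to 60 N. Pads are 16 mm wide; open, the fingers measure 119 mm over their backs; the gripper's body (75 mm by 177 mm) begins 78 mm behind the grasp point.
Start: joints at [-1.292, 0.087, 1.371, -0, 1.684, -0.103], TCP at [0.205, -0.51, 0.231] pointing down, gripper open.
Joint ranges: [-3.1, 3.1], [-0.76, 2.03], [0.27, 2.55], [-1.08, 4.22], [0.17, 2.65], [-2.57, 2.57]. Speed limits (rad/s): [2.79, 2.79, 3.14, 3.14, 3.14, 3.14].

## Interface

Orientations are given as [roll, pitch, yaw] about the fixed x, y, z axes, in that order (R = Rz(yaw) Ry(pitch) Rx(roll)).
In Python, from bench import robot, imaging gives the robot as it stands. The module is installed in compiled form; this text tells all that it offers.
- The arm moves only by the tool drive_tool, never from a script. Its argument "series" is a list of rows, each a list of 3 entries, a list of its own where there are three numbers: the finger opening in m, from 0 to 0.094, then the shift along the tool's x, y, z in m, then the turn, a rotation vector about the tool's x, y, z in rad. A call has 1 to 5 rows; each row is the pose to reach, as a shift and turn from the pose commanded when the call began, along the tool's axes at that moment; what a row does not reach only later rows make up. A row lasts 1/8 s, in which the tool goes at most 62.5 mm and 10.7 degrees, less where a joint would pass 70% of its speed; a pose out of reach is approached as far as the arm can. A call with a gripper value outside its range is refused whole. The fingers move at their own pace and stop on an object; the grip force is fixed at half the most. Time passes only in rows, so rows that repeat a pose let the fingers close. It gives the time, the measured TCP pose, the force, the opening and the grip force at its end, in the units of the state.
- robot.get_obs(): the state, without advancing time (a new reading comes with each control period).
- imaging.snapshot(name): name is "scene" or "top" or "wrist"; returns the picture (480x640x3 uint8, red, green, blue); there is no depth.
- imaging.get_calibration(name): a dict with "intrinsics" (3x3 intrinsics, pixels), "position" and "rotation" of the camera in the world. Camera axes: x right, y up, looking along -z (the intrinsics and any distortion apply to the point x, -y, -z); pixel columns grow to the right and rows downward; lengths in m; the calibration is good to about 2 mm. A picture is of the moment at which its call begins: read the wrist's pose just before it. get_calibration takes no time and is no camera call; for the wrist camera it gives the pose at the moment of the call.
- robot.close_job(): hands the job in; it is judged then, once.
The state is a dict: "time": time; "joint_positions": joint angles; "qvel": joint speeds; "joint_torque": joint torques, N m; "tool_pos": TCP position; "ee_rot": TCP orientation; "wrist_force": force on the tool from outside, world axes, zero at the start; "wrist_torque": the same for the moment, N m; "width": finger opening in m; "finger_force": force on a finger pad.
Only numpy, scipy, OpenCV 4.12 (cv2) and the standard library are available. Lean on these libraries where they do the work, as an engineer would, in place of code of your own. Each camera call takes 0.05 s, during which the arm holds its last target. There are 200 camera calls.

## Working session

There is one attempt and no reset: what is moved stays moved. The work goes in short steps, Python scripts to look and compute and a tool call to move; the robot and the scene stay as the last step left them, time stands still between calls to the robot, and variables do not carry over. Pictures are saved under pics/ and viewed, at most 10 in all, crops included, and the job is handed in when it is done.

Besides the shell and the picture viewer there is one more tool, called after "Emit:" by a JSON object that holds its "method" and its "body". drive_tool: Moves the arm, as the interface text tells. Its arguments: {"type":"object","properties":{"series":{"type":"array"}},"required":["series"]}

```bash
mkdir -p pics; python3 - <<'E'
from bench import robot, imaging
import cv2, numpy as np
o=robot.get_obs(); print({k:np.round(v,3).tolist() for k,v in o.items()})
for n in ("scene","top"):
    c=imaging.get_calibration(n); print(n,{k:np.round(v,4).tolist() for k,v in c.items()})
    cv2.imwrite(f"pics/{n}0.png",imaging.snapshot(n)[:,:,::-1])
E
```

```text
{'time': 0.0, 'joint_positions': [-1.292, 0.088, 1.372, -0.0, 1.684, -0.103], 'qvel': [0.0, 0.001, -0.001, -0.0, 0.001, -0.0], 'joint_torque': [-0.001, -34.018, -30.243, 0.072, 0.033, -0.0], 'tool_pos': [0.205, -0.51, 0.229], 'ee_rot': [-3.139, -0.0, 0.382], 'wrist_force': [-0.101, -0.665, 0.49], 'wrist_torque': [-0.023, -0.008, 0.005], 'finger_force': 0.0, 'width': 0.094}
scene {'intrinsics': [[557.9316, 0.0, 319.6588], [0.0, 557.9316, 250.0114], [0.0, 0.0, 1.0]], 'position': [-0.1471, 0.6327, 0.9116], 'rotation': [0.7923, 0.0143, -2.3766]}
top {'intrinsics': [[448.2179, 0.0, 319.3664], [0.0, 448.2179, 244.7476], [0.0, 0.0, 1.0]], 'position': [0.2893, 0.0218, 0.9843], 'rotation': [0.169, 0.0056, -1.5916]}
```

View pics/top0.png

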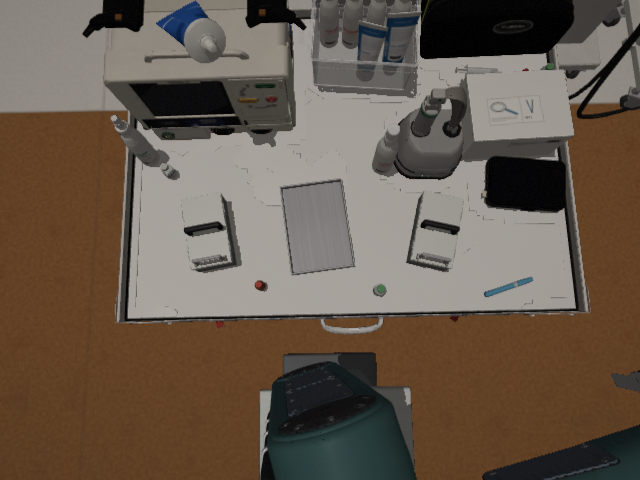

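View pics/scene0.png

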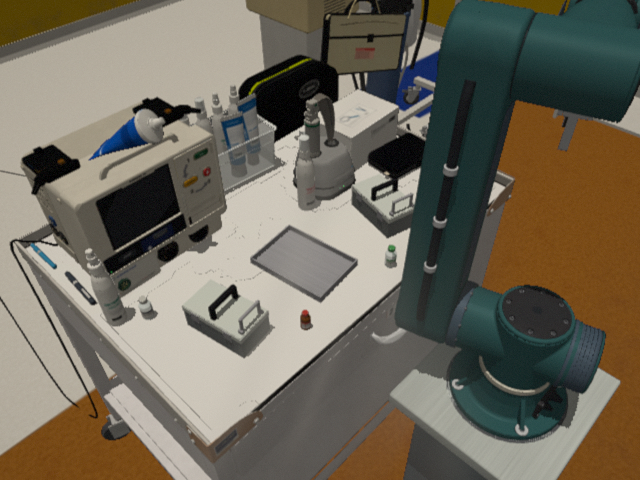

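Top view: left case has its handle at about (205,229) and bail at (210,260). The right case has its handle at (436,228) and bail at (434,262). The tray corners are about (281,187), (342,180), (354,266), (292,275). Both bails face the robot.

```bash
cat > h.py <<'E'
import numpy as np, cv2
from scipy.spatial.transform import Rotation as R
from bench import robot, imaging
def ray(cal,px,z):
    """pixel -> world point on plane z"""
    K=cal["intrinsics"]; u=np.linalg.inv(K)@np.array([px[0],px[1],1.])
    rot=np.asarray(cal["rotation"]); M=rot if rot.ndim==2 else R.from_euler("xyz",rot).as_matrix()
    d=M@(u*[1,-1,-1]); p=np.asarray(cal["position"]); return p+d*(z-p[2])/d[2]
def blobs(mask,roi,amin=60):
    x0,y0,x1,y1=roi; m=np.zeros_like(mask); m[y0:y1,x0:x1]=mask[y0:y1,x0:x1]
    cs=[c for c in cv2.findContours(m,cv2.RETR_EXTERNAL,cv2.CHAIN_APPROX_NONE)[0] if cv2.contourArea(c)>amin]
    return sorted(cs,key=cv2.contourArea,reverse=True)
E
python3 - <<'E'
from h import *
cal=imaging.get_calibration("top"); im=cv2.imread("pics/top0.png")
g=cv2.cvtColor(im,cv2.COLOR_BGR2GRAY)
def rep(n,c,z):
    b=cv2.boxPoints(cv2.minAreaRect(c)); P=np.array([ray(cal,p,z)[:2] for p in b]); e=P[1]-P[0],P[2]-P[1]
    l=max(e,key=np.linalg.norm); print(n,"px",b.mean(0).round(1),"c",P.mean(0).round(4),"sides",[round(np.linalg.norm(x),3) for x in e],"long-dir deg",round(np.degrees(np.arctan2(l[1],l[0])),1))
for n,roi in (("L",(175,205,235,245)),("R",(405,205,465,245))):
    for c in blobs((g<60).astype(np.uint8),roi,30): rep(n+" handle",c,.095)
hsv=cv2.cvtColor(im,cv2.COLOR_BGR2HSV)
m=((g>90)&(g<185)).astype(np.uint8)
for c in blobs(m,(270,170,365,285),2000): rep("tray",c,.018)
crop=np.hstack([cv2.resize(im[180:285,x:x+75],None,fx=5,fy=5,interpolation=cv2.INTER_CUBIC) for x in (172,402)]); cv2.imwrite("pics/crop.png",crop); print(crop.shape)
E
```

```text
L handle px [203.4 228.3] c [0.48   0.2581] sides [np.float64(0.079), np.float64(0.018)] long-dir deg -79.6
L handle px [227.9 224.5] c [0.4871 0.2086] sides [np.float64(0.007), np.float64(0.083)] long-dir deg -170.3
R handle px [439.7 226.8] c [ 0.4726 -0.2205] sides [np.float64(0.018), np.float64(0.077)] long-dir deg -104.2
R handle px [414.4 224.6] c [ 0.4786 -0.1698] sides [np.float64(0.083), np.float64(0.005)] long-dir deg -13.7
tray px [317. 227.] c [0.4968 0.0282] sides [np.float64(0.257), np.float64(0.212)] long-dir deg -0.1
(525, 750, 3)
```

View pics/crop.png

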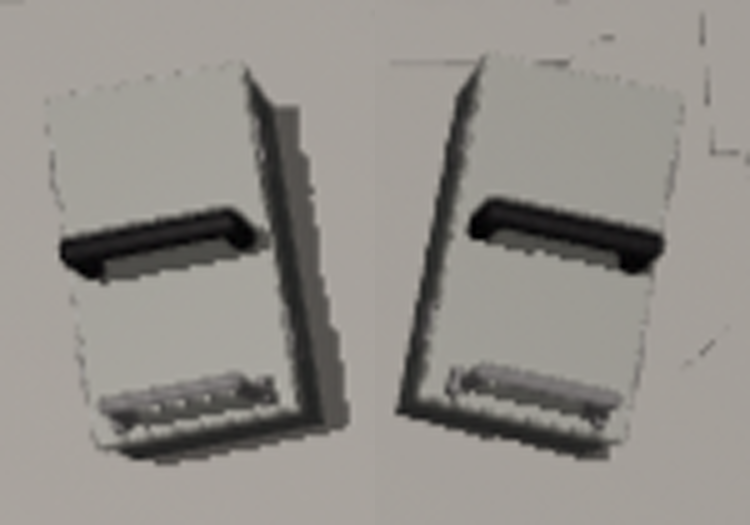

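The crop shows the bail bar centres at about crop (175,388) on the left case and (545,388) on the right. In full-image pixels that's (207,257.6) and (436,257.6). I'll compute the poses, and check the handle-to-bail spacing of 67 mm.

```bash
cat >> h.py <<'E'
def plan(target,yaw):
    """shift/rotvec in current tool axes to reach world target with tool straight down"""
    o=robot.get_obs(); A=R.from_euler("xyz",o["ee_rot"]); B=R.from_euler("xyz",[np.pi,0,yaw])
    print("t",round(o["time"],2),"shift",A.inv().apply(np.array(target)-o["tool_pos"]).round(4),"rot",(A.inv()*B).as_rotvec().round(3))
E
python3 - <<'E'
from h import *
cal=imaging.get_calibration("top")
T=np.array([ray(cal,p,.018)[:2] for p in ((281,187),(342,180),(354,266),(292,275))])
print("tray",T.mean(0).round(4),"edges",[np.linalg.norm(T[i]-T[i-1]).round(3) for i in range(4)],"yaw",np.degrees(np.arctan2(*((T[0]+T[1]-T[2]-T[3])[::-1]))).round(1))
H={"L":((172+155/5,180+231/5),(207,257.6)),"R":((402+(565-375)/5,180+222/5),(402+(545-375)/5,256.8))}
for n,(h,b) in H.items():
    h=ray(cal,h,.096)[:2]; b=ray(cal,b,.1)[:2]; d=h-b; print(n,"handle",h.round(4),"bail",b.round(4),np.linalg.norm(d).round(4),"yaw",np.degrees(np.arctan2(d[1],d[0])).round(1))
plan([.405,-.2,.20],np.pi/2-np.radians(14))
E
```

```text
tray [0.4956 0.0277] edges [np.float64(0.199), np.float64(0.138), np.float64(0.196), np.float64(0.136)] yaw 6.2
L handle [0.4842 0.2587] bail [0.4191 0.2482] 0.0659 yaw 9.2
R handle [ 0.4774 -0.2212] bail [ 0.4109 -0.2079] 0.0678 yaw -11.4
t 0.1 shift [ 0.3013 -0.213   0.0299] rot [-0.002 -0.001 -0.945]
```

Emit:
{"method": "drive_tool", "body": {"series": [[0.06,[0.307,-0.213,0.02],[0,0,-0.93]],[0.06,[0.307,-0.213,0.02],[0,0,-0.93]],[0.06,[0.307,-0.213,0.02],[0,0,-0.93]],[0.06,[0.307,-0.213,0.02],[0,0,-0.93]],[0.06,[0.307,-0.213,0.02],[0,0,-0.93]]]}}

```text
time: 0.72
tool_pos: [0.3771, -0.2479, 0.2133]
ee_rot: [-3.141, -0.0, 1.317]
wrist_force: [1.5, -0.6, 0.7]
width: 0.0598
finger_force: 0.0
```

```bash
python3 - <<'E'
from h import *
plan([.411,-.206,.20],np.pi/2-np.radians(13))
E
```

```text
t 0.72 shift [0.0491 0.0223 0.0133] rot [-0.    -0.    -0.027]
```

Emit:
{"method": "drive_tool", "body": {"series": [[0.06,[0.049,0.022,0.013],[0,0,-0.027]],[0.06,[0.049,0.022,0.013],[0,0,-0.027]],[0.06,[0.049,0.022,0.013],[0,0,-0.027]],[0.06,[0.049,0.022,0.013],[0,0,-0.027]]]}}

```text
time: 1.23
tool_pos: [0.4099, -0.2093, 0.201]
ee_rot: [3.141, 0.001, 1.337]
wrist_force: [-0.9, 0.1, 0.3]
width: 0.0601
finger_force: 0.0
```

```bash
python3 - <<'E'
from h import *
plan([.411,-.206,.20],np.pi/2-np.radians(13))
c=imaging.get_calibration("wrist"); print({k:np.round(v,4).tolist() for k,v in c.items()})
cv2.imwrite("pics/w1.png",imaging.snapshot("wrist")[:,:,::-1])
E
```

```text
t 1.23 shift [0.0035 0.0004 0.001 ] rot [ 0.     0.001 -0.007]
{'intrinsics': [[360.4331, 0.0, 314.0133], [0.0, 360.4331, 245.8991], [0.0, 0.0, 1.0]], 'position': [0.4247, -0.1449, 0.3554], 'rotation': [-0.2336, 0.0001, -0.234]}
```

View pics/w1.png

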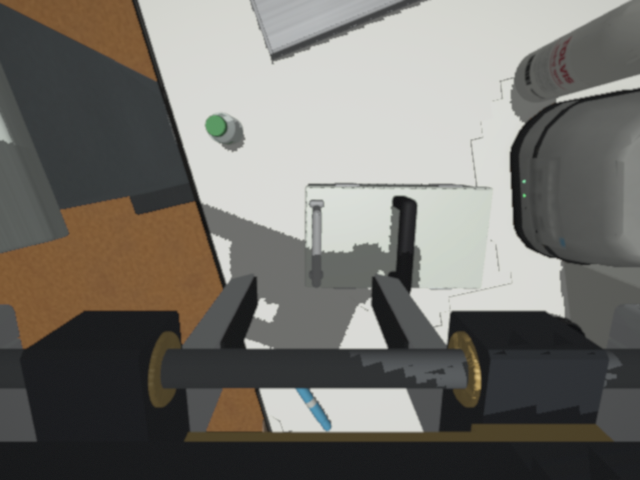

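Wrist view: the bail bar runs from (317,203) to (316,281), and the handle bar from (405,200) to (403,288). The case edges are square with the image.

```bash
python3 - <<'E'
from h import *
cal=imaging.get_calibration("wrist")
p=[ray(cal,x,.098)[:2] for x in ((317,203),(316,281),(405,200),(403,288))]
b=(p[0]+p[1])/2; h=(p[2]+p[3])/2; f=lambda d:np.degrees(np.arctan2(d[1],d[0])).round(1)
print("bail",b,np.linalg.norm(p[0]-p[1]),f(p[0]-p[1])-90,"handle",h,np.linalg.norm(p[2]-p[3]),"gap",np.linalg.norm(h-b),f(h-b))
plan([b[0],b[1],.104],np.pi/2-np.radians(13))
E
```

```text
bail [ 0.41279611 -0.20281702] 0.05859904480961362 -14.0 handle [ 0.47484548 -0.21938397] 0.06633677096996361 gap 0.06422294849025034 -14.9
t 1.27 shift [0.0071 0.0013 0.0971] rot [ 0.     0.001 -0.008]
```

Emit:
{"method": "drive_tool", "body": {"series": [[0.06,[0.007,0.001,0.05],[0,0,0]],[0.06,[0.007,0.001,0.097],[0,0,0]],[0.06,[0.007,0.001,0.097],[0,0,0]],[0.06,[0.007,0.001,0.097],[0,0,0]],[0.06,[0.007,0.001,0.097],[0,0,0]]]}}

```text
time: 1.9
tool_pos: [0.4144, -0.2029, 0.1066]
ee_rot: [3.137, 0.002, 1.338]
wrist_force: [0.1, -0.1, -0.3]
width: 0.0602
finger_force: 0.0
```

Emit:
{"method": "drive_tool", "body": {"series": [[0.0,[0,0,0],[0,0,0]],[0.0,[0,0,0],[0,0,0]],[0.0,[0,0,0],[0,0,0]],[0.0,[0,0,0],[0,0,0]],[0.0,[0,0,0],[0,0,0]]]}}

```text
time: 2.52
tool_pos: [0.4129, -0.2015, 0.1037]
ee_rot: [-3.141, 0.0, 1.339]
wrist_force: [0.0, -0.6, -0.2]
width: 0.0132
finger_force: 0.0
```

Emit:
{"method": "drive_tool", "body": {"series": [[0.0,[0,0,0],[0,0,0]],[0.0,[0,0,0],[0,0,0]],[0.0,[0,0,0],[0,0,0]]]}}

```text
time: 2.9
tool_pos: [0.413, -0.2014, 0.1037]
ee_rot: [-3.142, -0.0, 1.339]
wrist_force: [1.7, 0.3, -0.2]
width: 0.0061
finger_force: 30.0
```

Emit:
{"method": "drive_tool", "body": {"series": [[0.0,[0,0,-0.007],[0,0,0]],[0.0,[0,0,-0.014],[0,0,0]],[0.0,[0,0,-0.014],[0,0,0]],[0.0,[0,0,-0.014],[0,0,0]],[0.0,[0,0,-0.014],[0,0,0]]]}}

```text
time: 3.52
tool_pos: [0.4127, -0.2014, 0.1175]
ee_rot: [-3.141, 0.0, 1.339]
wrist_force: [0.4, 0.4, -0.6]
width: 0.006
finger_force: 30.0
```

Emit:
{"method": "drive_tool", "body": {"series": [[0.0,[0,0,0],[0,0,0]],[0.0,[0,0,0],[0,0,0]]]}}

```text
time: 3.78
tool_pos: [0.4128, -0.2015, 0.1176]
ee_rot: [-3.141, -0.0, 1.339]
wrist_force: [-0.4, 0.7, -0.7]
width: 0.0062
finger_force: 30.0
```

Emit:
{"method": "drive_tool", "body": {"series": [[0.0,[0,0,0],[0,0,0]]]}}

```text
time: 3.9
tool_pos: [0.4129, -0.2015, 0.1177]
ee_rot: [-3.141, 0.0, 1.339]
wrist_force: [-1.5, -0.5, -0.5]
width: 0.0059
finger_force: 30.0
```

```bash
python3 - <<'E'
from h import *
f=[]
for i in range(3):
    im=imaging.snapshot("wrist"); f.append(robot.get_obs()["wrist_force"])
print(np.round(f,2)); cv2.imwrite("pics/w2.png",im[:,:,::-1])
E
```

```text
[[-0.73  0.16 -2.01]
 [-0.42  0.38 -0.75]
 [-1.01  0.63 -0.85]]
```

View pics/w2.png

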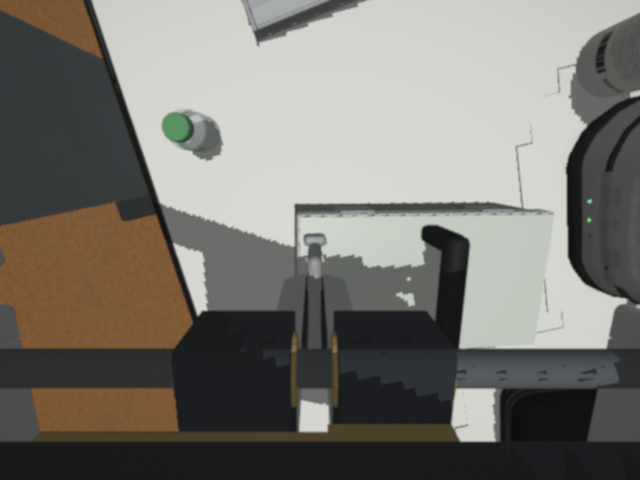

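The bail is gripped and the bag end is up: TCP rose 14 mm and the pads hold at 6 mm. The force change is only about 0.8 N, so the right case should be the empty one. The total weight on carrying the other will confirm it. I'll set this one down.

Emit:
{"method": "drive_tool", "body": {"series": [[0.0,[0,0,0.005],[0,0,0]],[0.0,[0,0,0.01],[0,0,0]],[0.0,[0,0,0.0138],[0,0,0]],[0.0,[0,0,0.0138],[0,0,0]],[0.06,[0,0,0.0138],[0,0,0]]]}}

```text
time: 4.68
tool_pos: [0.4134, -0.2017, 0.1041]
ee_rot: [3.14, 0.0, 1.339]
wrist_force: [0.7, 0.1, -0.1]
width: 0.0123
finger_force: 0.0
```

Emit:
{"method": "drive_tool", "body": {"series": [[0.06,[0,0,0],[0,0,0]],[0.06,[0,0,0],[0,0,0]],[0.06,[0,0,0],[0,0,0]],[0.06,[0,0,0],[0,0,0]],[0.06,[0,0,0],[0,0,0]]]}}

```text
time: 5.3
tool_pos: [0.413, -0.2015, 0.104]
ee_rot: [3.142, 0.0, 1.339]
wrist_force: [-0.4, 0.4, -0.2]
width: 0.059
finger_force: 0.0
```

Emit:
{"method": "drive_tool", "body": {"series": [[0.06,[0,0,-0.02],[0,0,0]],[0.06,[0,0,-0.08],[0,0,0]],[0.06,[0,0,-0.12],[0,0,0]],[0.06,[0,0,-0.12],[0,0,0]]]}}

```text
time: 5.8
tool_pos: [0.4147, -0.2026, 0.2283]
ee_rot: [3.133, 0.003, 1.339]
wrist_force: [-0.9, 0.2, -0.1]
width: 0.0598
finger_force: 0.0
```

```bash
python3 - <<'E'
from h import *
print(robot.get_obs()["width"])
plan([.478,.258,.225],np.pi/2+np.radians(10))
cv2.imwrite("pics/top1.png",imaging.snapshot("top")[:,:,::-1])
E
```

```text
0.05982354588744234
t 5.8 shift [ 0.4628 -0.0443  0.0015] rot [ 0.008  0.005 -0.407]
```

Emit:
{"method": "drive_tool", "body": {"series": [[0.06,[0.463,-0.044,0.0],[0,0,-0.4]],[0.06,[0.463,-0.044,0.0],[0,0,-0.4]],[0.06,[0.463,-0.044,0.0],[0,0,-0.4]],[0.06,[0.463,-0.044,0.0],[0,0,-0.4]],[0.06,[0.463,-0.044,0.0],[0,0,-0.4]]]}}

```text
time: 6.48
tool_pos: [0.4546, 0.1099, 0.2216]
ee_rot: [-3.138, 0.0, 1.739]
wrist_force: [1.0, -0.9, -0.7]
width: 0.0597
finger_force: 0.0
```

```bash
python3 - <<'E'
from h import *
plan([.47,.258,.225],np.pi/2+np.radians(10))
E
```

```text
t 6.47 shift [ 0.1434  0.0399 -0.0036] rot [-0.004  0.    -0.007]
```

Emit:
{"method": "drive_tool", "body": {"series": [[0.06,[0.14,0.038,-0.004],[0,0,0]],[0.06,[0.14,0.038,-0.004],[0,0,0]],[0.06,[0.14,0.038,-0.004],[0,0,0]],[0.06,[0.14,0.038,-0.004],[0,0,0]],[0.06,[0.14,0.038,-0.004],[0,0,0]]]}}

```text
time: 7.1
tool_pos: [0.4696, 0.2508, 0.2271]
ee_rot: [-3.14, 0.001, 1.737]
wrist_force: [1.0, 0.0, -0.8]
width: 0.0598
finger_force: 0.0
```

```bash
python3 - <<'E'
from h import *
plan([.478,.258,.225],np.pi/2+np.radians(10))
cv2.imwrite("pics/w3.png",imaging.snapshot("wrist")[:,:,::-1])
E
```

```text
t 7.1 shift [0.0057 0.0095 0.0021] rot [-0.002  0.001 -0.008]
```

View pics/w3.png

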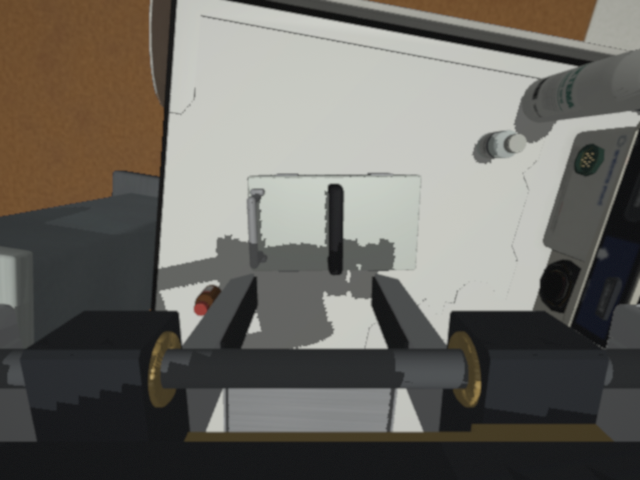

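View pics/top1.png

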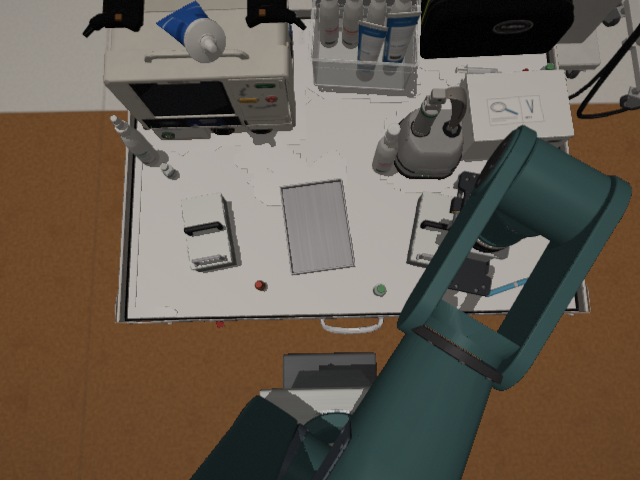

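Wrist view: the handle bar runs from (336,186) to (336,272), with its middle near (335.5,229). The bail is at (254,229). In the top view the right case stands where it was.

```bash
python3 - <<'E'
from h import *
cal=imaging.get_calibration("wrist")
p=[ray(cal,x,.098)[:2] for x in ((254,193),(253,265),(335,186),(335,272))]
b=(p[0]+p[1])/2; h=(p[2]+p[3])/2; f=lambda d:np.degrees(np.arctan2(d[1],d[0])).round(1)
print("bail",b,"handle",h,np.linalg.norm(p[2]-p[3]),f(p[2]-p[3])-90,"gap",np.linalg.norm(h-b),f(h-b))
plan([h[0],h[1],.108],np.pi/2+np.radians(9.5))
E
```

```text
bail [0.41921035 0.25436851] handle [0.48366759 0.26488636] 0.07006162280663966 10.299999999999997 gap 0.0653097321616639 9.3
t 7.15 shift [0.0118 0.0161 0.1195] rot [-0.001  0.001 -0.   ]
```

Emit:
{"method": "drive_tool", "body": {"series": [[0.06,[0.009,0.016,0.05],[0,0,0]],[0.06,[0.009,0.016,0.1],[0,0,0]],[0.06,[0.009,0.016,0.129],[0,0,0]],[0.06,[0.009,0.016,0.129],[0,0,0]],[0.06,[0.009,0.016,0.129],[0,0,0]]]}}

```text
time: 7.78
tool_pos: [0.4852, 0.2634, 0.1008]
ee_rot: [3.139, -0.0, 1.737]
wrist_force: [0.5, 0.3, 0.8]
width: 0.0599
finger_force: 0.0
```

Emit:
{"method": "drive_tool", "body": {"series": [[0.0,[0,0,0],[0,0,0]],[0.0,[0,0,0],[0,0,0]],[0.0,[0,0,0],[0,0,0]],[0.0,[0,0,0],[0,0,0]],[0.0,[0,0,0],[0,0,0]]]}}

```text
time: 8.4
tool_pos: [0.4842, 0.2641, 0.0989]
ee_rot: [3.141, 0.0, 1.739]
wrist_force: [5.4, 0.9, 1.8]
width: 0.0137
finger_force: 3.4
```

Emit:
{"method": "drive_tool", "body": {"series": [[0.0,[0,0,0],[0,0,0]],[0.0,[0,0,0],[0,0,0]],[0.0,[0,0,0],[0,0,0]]]}}

```text
time: 8.78
tool_pos: [0.4846, 0.2641, 0.099]
ee_rot: [3.14, -0.0, 1.739]
wrist_force: [3.6, 1.7, -2.5]
width: 0.0119
finger_force: 30.0
```

Handle gripped (12 mm between the pads). I'll lift it in steps and feel the weight.

Emit:
{"method": "drive_tool", "body": {"series": [[0.0,[0,0,-0.015],[0,0,0]],[0.0,[0,0,-0.04],[0,0,0]],[0.0,[0,0,-0.06],[0,0,0]],[0.0,[0,0,-0.06],[0,0,0]],[0.0,[0,0,-0.06],[0,0,0]]]}}

```text
time: 9.4
tool_pos: [0.4827, 0.2635, 0.1572]
ee_rot: [-3.138, 0.001, 1.739]
wrist_force: [0.2, 0.0, -8.3]
width: 0.0113
finger_force: 30.0
```

Emit:
{"method": "drive_tool", "body": {"series": [[0.0,[0,0,0],[0,0,0]],[0.0,[0,0,0],[0,0,0]],[0.0,[0,0,0],[0,0,0]]]}}

```text
time: 9.78
tool_pos: [0.4839, 0.2639, 0.1584]
ee_rot: [-3.141, 0.0, 1.739]
wrist_force: [-0.1, 1.0, -7.3]
width: 0.0116
finger_force: 30.0
```

```bash
python3 - <<'E'
from h import *
plan([.496,.030,.165],np.pi/2+np.radians(6.2))
im=imaging.snapshot("wrist"); print(robot.get_obs()["wrist_force"]); cv2.imwrite("pics/w4.png",im[:,:,::-1])
E
```

```text
t 9.78 shift [-0.2326 -0.0271 -0.0065] rot [-0.001  0.     0.06 ]
[-0.15833037  0.88303195 -7.51711134]
```

View pics/w4.png

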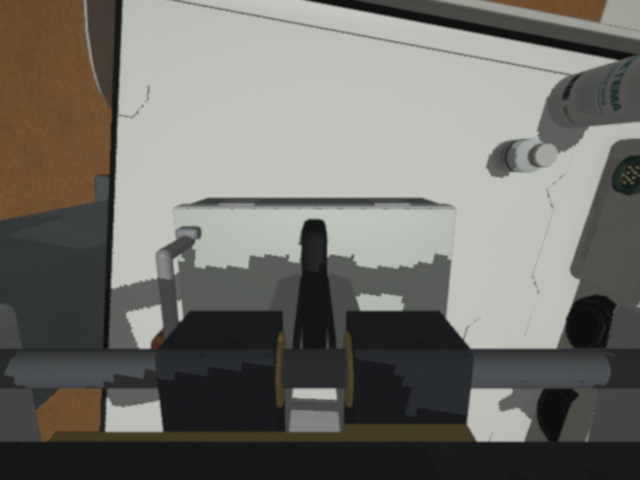

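Weight is about 7.4 N and the case hangs level (lid edge horizontal at row 206). It's the full case, so over to the tray.

Emit:
{"method": "drive_tool", "body": {"series": [[0.0,[-0.04,-0.005,0],[0,0,0.015]],[0.0,[-0.09,-0.01,0],[0,0,0.03]],[0.0,[-0.14,-0.016,0],[0,0,0.045]],[0.0,[-0.19,-0.022,0],[0,0,0.06]],[0.0,[-0.22,-0.026,0],[0,0,0.06]]]}}

```text
time: 10.45
tool_pos: [0.4952, 0.0404, 0.1592]
ee_rot: [3.141, 0.001, 1.677]
wrist_force: [0.3, 0.3, -7.5]
width: 0.0117
finger_force: 30.0
```

Emit:
{"method": "drive_tool", "body": {"series": [[0.0,[-0.012,0,0],[0,0,0]],[0.0,[-0.012,0,0],[0,0,0]],[0.0,[-0.012,0,0],[0,0,0]],[0.0,[-0.012,0,0],[0,0,0]]]}}

```text
time: 10.95
tool_pos: [0.4965, 0.032, 0.1589]
ee_rot: [-3.142, -0.0, 1.681]
wrist_force: [0.0, -0.2, -7.2]
width: 0.0114
finger_force: 30.0
```

```bash
python3 - <<'E'
from h import *
plan([.496,.030,.104],np.pi/2+np.radians(6.2))
cv2.imwrite("pics/s2.png",imaging.snapshot("scene")[:,:,::-1])
cv2.imwrite("pics/w5.png",imaging.snapshot("wrist")[:,:,::-1])
E
```

```text
t 10.95 shift [-0.002  -0.0007  0.0549] rot [-0.    -0.     0.002]
```

View pics/w5.png

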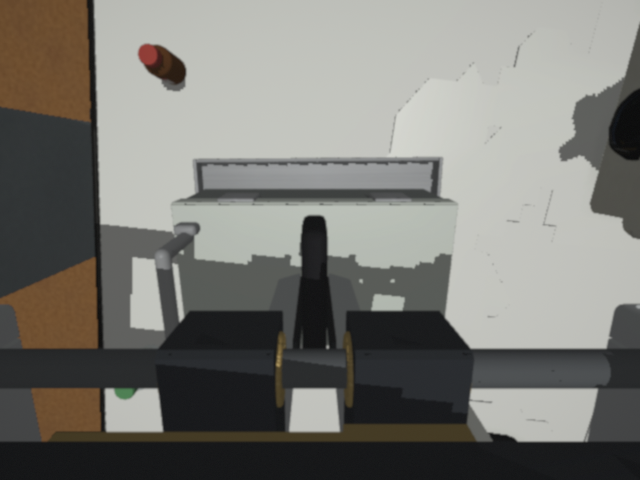

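The tray's far (+y) rim spans (194,159)–(441,159), parallel to the case's lid edge (174,204)–(456,203). I'll check the centring.

```bash
python3 - <<'E'
from h import *
cal=imaging.get_calibration("wrist"); o=robot.get_obs(); A=R.from_euler("xyz",o["ee_rot"])
for n,px,z in (("tray",((194,159),(441,159)),.018),("lid",((174,203),(456,202)),.122)):
    print(n,[A.inv().apply(ray(cal,p,z)-o["tool_pos"]).round(4) for p in px])
E
```

```text
tray [array([ 0.0673, -0.0963,  0.1409]), array([0.0673, 0.1005, 0.1409])]
lid [array([ 0.0442, -0.075 ,  0.0369]), array([0.0448, 0.0746, 0.0369])]
```

Emit:
{"method": "drive_tool", "body": {"series": [[0.0,[-0.005,0.002,0.015],[0,0,0]],[0.0,[-0.005,0.002,0.035],[0,0,0]],[0.0,[-0.005,0.002,0.048],[0,0,0]],[0.0,[-0.005,0.002,0.054],[0,0,0]],[0.0,[-0.005,0.002,0.056],[0,0,0]]]}}

```text
time: 11.68
tool_pos: [0.498, 0.0267, 0.1044]
ee_rot: [-3.139, -0.002, 1.679]
wrist_force: [-9.3, 2.9, 6.4]
width: 0.0119
finger_force: 30.0
```

Emit:
{"method": "drive_tool", "body": {"series": [[0.0,[0,0,0.001],[0,0,0]],[0.0,[0,0,0.001],[0,0,0]],[0.0,[0,0,0.001],[0,0,0]]]}}

```text
time: 12.05
tool_pos: [0.498, 0.0268, 0.1044]
ee_rot: [-3.14, -0.001, 1.679]
wrist_force: [-7.9, 2.1, 4.8]
width: 0.0121
finger_force: 30.0
```

The tray carries the weight at TCP z 0.104, which fits resting on the floor (on the rim it would be about 0.117). Releasing.

Emit:
{"method": "drive_tool", "body": {"series": [[0.055,[0,0,0],[0,0,0]],[0.055,[0,0,0],[0,0,0]],[0.055,[0,0,0],[0,0,0]],[0.055,[0,0,0],[0,0,0]],[0.055,[0,0,0],[0,0,0]]]}}

```text
time: 12.68
tool_pos: [0.4992, 0.026, 0.102]
ee_rot: [3.141, 0.0, 1.679]
wrist_force: [-0.7, 0.9, -0.1]
width: 0.0546
finger_force: 0.0
```

Emit:
{"method": "drive_tool", "body": {"series": [[0.055,[0,0,0],[0,0,0]],[0.055,[0,0,-0.03],[0,0,0]],[0.055,[0,0,-0.08],[0,0,0]],[0.055,[0,0,-0.13],[0,0,0]],[0.055,[0,0,-0.13],[0,0,0]]]}}

```text
time: 13.3
tool_pos: [0.5014, 0.026, 0.2374]
ee_rot: [3.131, 0.002, 1.679]
wrist_force: [0.6, -0.2, 0.1]
width: 0.0547
finger_force: 0.0
```

Emit:
{"method": "drive_tool", "body": {"series": [[0.055,[0,-0.06,-0.03],[0,0,0]],[0.055,[0,-0.12,-0.03],[0,0,0]],[0.055,[0,-0.12,-0.03],[0,0,0]],[0.055,[0,-0.12,-0.03],[0,0,0]]]}}

```text
time: 13.8
tool_pos: [0.3799, 0.0132, 0.2613]
ee_rot: [3.142, -0.0, 1.679]
wrist_force: [-0.5, 0.2, 0.4]
width: 0.0554
finger_force: 0.0
```

```bash
python3 - <<'E'
from h import *
a=cv2.resize(imaging.snapshot("wrist")[:,:,::-1],(400,300)); b=imaging.snapshot("scene")[:,:,::-1][150:390,130:450]; 
cv2.imwrite("pics/fin.png",np.hstack([a,cv2.resize(b,(400,300))]))
E
```

```text
(no output)
```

View pics/fin.png

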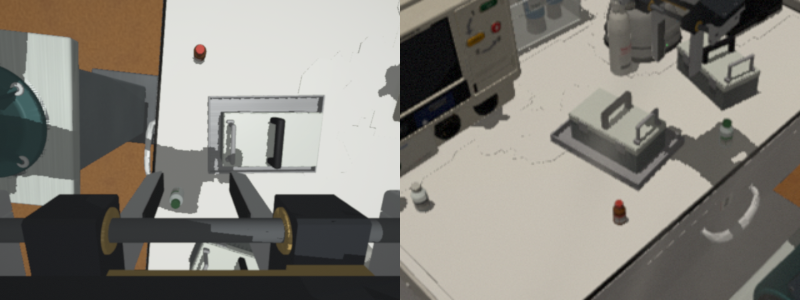

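Case sits inside the tray outline in both views and the right case stands upright. A quick numeric check of centring before I hand in.

```bash
python3 - <<'E'
from h import *
cal=imaging.get_calibration("wrist")
for n,px,z in (("tray +y rim",((208,97),(323,96)),.018),("lid +y edge",((220,112),(320,114)),.065),("handle",((273,118),(273,167)),.101),("bail",((230,122),(231,167)),.101)):
    P=[ray(cal,np.array(p)*1.6,z)[:2] for p in px]; print(n,np.round(P,4).tolist(),"mid",np.mean(P,0).round(4),"len",np.linalg.norm(P[0]-P[1]).round(4))
E
```

```text
tray +y rim [[0.3918, 0.0865], [0.587, 0.1094]] mid [0.4894 0.0979] len 0.1965
lid +y edge [[0.4105, 0.0654], [0.5634, 0.0791]] mid [0.487  0.0722] len 0.1535
handle [[0.4806, 0.0667], [0.4937, -0.0029]] mid [0.4872 0.0319] len 0.0708
bail [[0.4223, 0.0548], [0.433, -0.0096]] mid [0.4276 0.0226] len 0.0652
```

```bash
python3 -c "
from bench import robot
print(robot.close_job())"
```

```text
the job is handed in; nothing more can be done
None
```

I handed the job in: the full case (the left one, about 7.4 N when lifted) lies in the tray about 6 mm off its centre, and the empty right one, tilted by its bail to feel its weight, stands where it was; the judge's verdict was not shown.

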